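Shut the test fixture's lid and bolt it

TASK

The test fixture's lid stands open over its circuit board, with the barrel bolt left shot out in the lid's way. Draw the bolt fully back, swing the lid gently down until it is fully shut, without leaning on it or squeezing it hard, then slide the bolt fully home through the keeper on the lid. Leave the board in its nest and the other things on the bench where they are.

Things in the scene. Friction and masses are not known exactly. Their poses are not given: they have to be found in the camera images.
- fixture: Fixed grey board test box, 240 (its x) by 300 (its y) by 40 mm high; origin under its centre, -x its front, z up; fixture offsets below are in its frame, heights above the bench. Along its front a barrel bolt lies on a rail (66 mm high, x -113 to -77, y -135 to 30); to its left (+y) the hinged lid over the board's nest. Low black control panel (46 mm high) rear right.
- bolt (a joint): Slide of the bolt along the fixture's +y, m: 0 = drawn fully back, 0.07 = fully home, both end stops. About 3 N of friction; stays where left. Starts at 0.035 to 0.068. The lid's tongue can pass the rod's tip only below 0.02.
- bolt_tip (a point): Front end of the bolt's steel rod (12 mm thick, 178 mm long, along y) on its axis: fixture x = -95, y = 18 mm + bolt joint, height 80 mm. The rod runs in two dark barrels (tops at 91 mm) at fixture y -98 to -84 and 8 to 20.
- bolt_handle (a point): Centre of the top end of the bolt's handle, an upright round steel post 14 mm thick that rises 49 mm out of the rod; its top is 135 mm above the bench, at fixture x = -95 mm, y = -70 mm + bolt joint. It moves with the bolt. Axes as the fixture's.
- lid (a joint): Opening angle of the lid, rad: 0 = shut (lid level, on its stop), 1.45 = fully open. A stiff hinge: the lid stays where it is left, and a push of 2 to 3 N at its front edge moves it. Starts between 1.0 and 1.35.
- hinge_axis (a point): Middle of the lid's hinge axis, which runs along the fixture's y at the rear of the nest: fixture x = 75, y = 45, 62 mm above the bench. Fixed to the fixture. In the lid's description, distances are taken from this axis.
- lid_frame (a point): The lid: clear plastic panel 6 mm thick in a thin aluminium frame, 150 mm wide, reaching 135 mm forward from the hinge axis; a tongue 8 mm thick (lid y -5 to 45) reaches on to 185 mm and carries the keeper. This point: mid hinge axis, z = 0 its underside, axes as the fixture's when shut, turning with it. It cracks if the robot presses or grips it with over 60 N in all.
- lid_edge (a point): Middle of the lid's front edge on its upper face: 135 mm from the hinge axis, 6 mm above the underside (68 mm above the bench when shut). Turns with the lid.
- keeper (a point): Centre of the opening (24 mm wide in x, 22 high) of the keeper, a dark steel staple 24 mm long (y), 26 mm high on top of the lid's tongue, 170 mm from the hinge axis. With the lid shut it is at fixture x = -95, y = 65, height 80 mm, in line with the bolt's rod; the tip has passed it when the bolt joint is above 0.06.
- board: Green circuit board 100 by 120 mm, 16 mm high with its parts, loose in the nest under the lid; origin under its centre. To be left alone.
- screwdriver: Screwdriver 180 mm long lying in front of the fixture, along its front. To be left alone.
- spool: Solder spool 64 mm across, 44 mm high, beside the fixture's left side. To be left alone.
- flux_jar: Jar 56 mm across, 70 mm high, beside the fixture's right side. To be left alone.
- brush: Brush 160 mm long lying on the bench at the right front. To be left alone.
- tape_roll: Roll of tape 90 mm across, 24 mm high, lying at the left front. To be left alone.

How it is judged:
On the way, in this order (a step that is already met when the one before it is completed fails the run):
1. the bolt is drawn back clear of the lid's tongue (joint below 0.018), the lid still open (value of joint bolt below 0.018 m and value of joint lid above 0.2 rad), for 0.1 s.
2. the lid is shut (below 0.03 rad) with the bolt still back (value of joint lid below 0.03 rad and value of joint bolt below 0.025 m), for 0.2 s.
3. the bolt is home through the keeper (joint above 0.062) with the lid shut (value of joint lid below 0.03 rad and value of joint bolt above 0.062 m), for 0.2 s.
At the end, for the whole second after the job is handed in: The lid is shut (within 0.03 rad of its stop), the bolt is home through the keeper (joint above 0.062 of 0.070) and at rest, and the board is at rest in its nest (all of step 3 and velocity of joint bolt below 0.01 m/s and linear speed of board below 0.02 m/s); the robot touches nothing.
It fails at once if the robot presses or squeezes the lid with more than 60 N (contact force between any of the fingers, the arm and lid above 60 N).
It fails at once if the board is moved more than 15 mm (distance of board from where it was at the start of the episode above 0.015 m).
It fails at once if a bystander on the bench is moved more than 30 mm (distance of any of screwdriver, spool, flux_jar, brush, tape_roll from where it was at the start of the episode above 0.03 m).
It also fails if it takes over 54 s, if anything falls off the work surface, if the arm or the gripper's body presses on something with over 40 N, if the wrist force passes 120 N, or if a joint passes its speed limit or range.

ROBOT

A 6-joint arm with a two-finger parallel gripper is mounted at the origin on the work surface. World frame = base frame: x ahead of the robot, y to its left, z up, the work surface at z = 0. Lengths are in m, angles in rad, forces in N, time in s.
With the tool pointing down it reaches from about 0.375 to 0.975 m from the base axis. Payload 3.8 kg.
Tool frame: the origin (TCP) lies between the finger pads; the fingertips stand 25 mm ahead of it and the grasp point (between the pads) lies 6 mm ahead of it (manip.tip_extent is the distance from the TCP to the fingertips, in m); z points along the fingers, y is the line along which they close (so a half turn about z gives the same grasp; the last joint's range is limited). The gripper opens to 88 mm and grips with 3 to 60 N. Pads are 18 mm wide; open, the fingers measure 123 mm over their backs; the gripper's body (75 mm by 187 mm) begins 45 mm behind the grasp point.
Start: joints at [1.197, 0.264, 1.604, -0, 1.274, -0.037], TCP at [0.223, 0.637, 0.264] pointing down, gripper open.
Joint ranges: [-2.63, 2.63], [-0.94, 2.18], [0.31, 2.57], [-1.31, 4.45], [0, 2.66], [-2.55, 2.55]. Speed limits (rad/s): [2.57, 2.57, 3.14, 3.14, 3.14, 3.14].

INTERFACE

Orientations are given as a unit quaternion [w, x, y, z].
In Python, from bench import manip, claw, read_state, snapshot, order gives the robot as it stands. The module is installed in compiled form; this text tells all that it offers. Calls block until the motion is done:
- manip.move_ptp(position, orientation): joint-space move of the TCP to a pose.
- manip.movel(position, rot=None, feed=0.15): straight line of the TCP; rot=None keeps the orientation; feed is the mean speed in m/s.
- manip.move_joints(angles): joint-space move.
- claw.set_gripper(opening, newtons=None): finger opening in m; newtons is the grip in N (None keeps the last); returns when the fingers have stopped.
- manip.dwell(seconds).
- manip.solve_ik(position, orientation): joint angles nearest the present ones, or None.
- read_state(): the state.
- snapshot(name): name is "scene" or "top" or "wrist"; returns a dict with "image" (420x560x3 uint8, red, green, blue), "range_z" (420x560 float32, m along the optical axis (not along the pixel's ray), 0 where there is no reading), "K" (3x3 intrinsics, pixels), "R" (3x3) and "t" (3): a world point X has camera coordinates R X + t. Camera axes: x right, y down, z forward; pixel columns grow to the right and rows downward; lengths in m; the calibration is good to about 2 mm. A picture is of the moment at which its call begins.
A pose or a line that the arm cannot do raises manip.PlanningError and nothing moves.
- order.job_done(): hands the job in; it is judged then, once.
The state is a dict: "time": time; "q": joint angles; "dq": joint speeds; "joint_efforts": joint torques, N m; "tool_pos": TCP position; "tcp_rot": TCP orientation; "force": force on the tool from outside, world axes, zero at the start; "ft_torque": the same for the moment, N m; "grip_width": finger opening in m; "finger_force": force on a finger pad.
Only numpy, scipy, OpenCV 4.12 (cv2) and the standard library are available. Lean on these libraries where they do the work, as an engineer would, in place of code of your own. Each camera call takes 0.05 s, during which the arm holds its last target. There are 200 camera calls.

## Working session

There is one attempt and no reset: what is moved stays moved. The work goes in short steps, each a Python script; the robot and the scene stay as the last script left them, time stands still between calls to the robot, and variables do not carry over. Pictures are saved under pics/ and viewed, at most 10 in all, crops included, and the job is handed in when it is done.

```bash
mkdir -p pics
cat > h.py <<'E'
import numpy as np, cv2, pickle
from bench import manip, claw, read_state, snapshot, order
def snap(n,f):
    s=snapshot(n); pickle.dump(s,open(f'{f}.pkl','wb')); cv2.imwrite(f'pics/{f}.png',s['image'][:,:,::-1]); return s
def load(f): return pickle.load(open(f'{f}.pkl','rb'))
def px2w(s,u,v,z=None,r=1):
    K,R,t=s['K'],s['R'],s['t']
    ray=np.linalg.inv(K)@np.array([u,v,1.])
    if z is None:
        p=s['range_z'][int(v)-r:int(v)+r+1,int(u)-r:int(u)+r+1]; d=np.median(p[p>0])
    else:
        o=-R.T@t; w=R.T@ray; d=(z-o[2])/w[2]
    return R.T@(ray*d-t)
def proj(s,X):
    c=s['K']@(s['R']@np.array(X)+s['t']); return c[:2]/c[2]
E
python3 - <<'E'
from h import *
a=snap('top','top0'); b=snap('scene','sc0')
for s in(a,b): print(s['K'][0,0],-s['R'].T@s['t'])
im=np.hstack([cv2.imread('pics/top0.png')]); print(read_state()['time'])
E
```

```text
488.2713286743525 [ 0.27512895 -0.02615995  1.32201781]
422.72989955916984 [1.05249674 0.58550059 0.98100722]
0.1
```

View pics/top0.png

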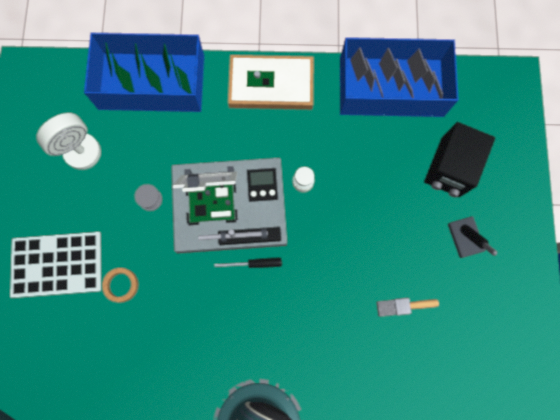

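View pics/sc0.png

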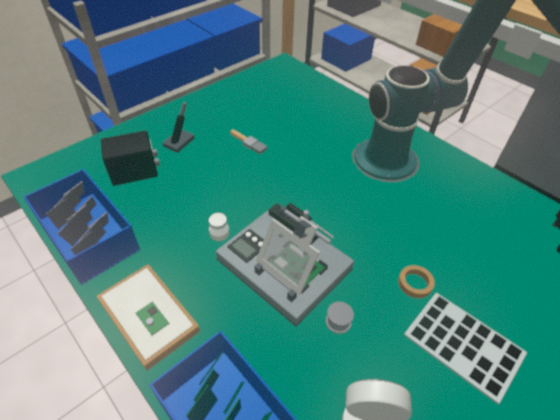

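The top view shows the box with its corners near (173,166), (281,158), (287,244) and (175,251). The bolt is along the lower edge, with its handle near (265,234), and the lid stands at the rear left. I'll get a coarse pose, then look with the wrist camera.

Run:
```python
from h import *
s=load('top0')
print(proj(s,[0.223,0.637,0.264]), proj(s,[0,0,0]))
c=[(173,166),(281,158),(287,244),(175,251)]
P=np.array([px2w(s,u,v,0.04) for u,v in c]); print(P.round(3))
print(np.linalg.norm(P[0]-P[1]),np.linalg.norm(P[1]-P[2]))
print([px2w(s,u,v) .round(3)for u,v in[(180,200),(275,210),(220,247)]])
st=read_state(); print(st['tcp_rot'])
im=cv2.imread('pics/top0.png')[140:280,130:320]
cv2.imwrite('pics/top0c.png',cv2.resize(im,None,fx=4,fy=4,interpolation=cv2.INTER_CUBIC))
```

```text
[-42.54913593 333.40511419] [258.23435958 426.45236815]
[[ 0.672  0.252  0.04 ]
 [ 0.702 -0.043  0.04 ]
 [ 0.464 -0.064  0.04 ]
 [ 0.438  0.232  0.04 ]]
0.29691423958242535 0.2388116199174551
[array([0.577, 0.227, 0.041]), array([ 0.555, -0.03 ,  0.041]), array([0.452, 0.114, 0.04 ])]
[-2.19857922e-04  1.67583085e-01  9.85857435e-01 -9.89776631e-04]
```

View pics/top0c.png

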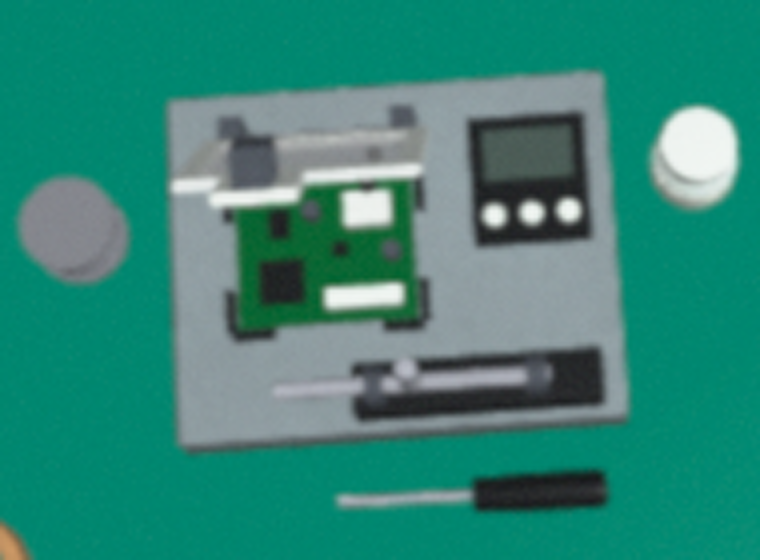

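The enlarged crop shows the box top corners at crop (168,100), (603,72) and (628,418), the post top at (405,368) and the rod tip at (275,391). The lid stands open, with its edge around row 170–200. Next are two wrist views.

Run:
```python
from h import *
psi=0.09
q=[0,-np.sin(psi/2*0+psi),np.cos(psi),0]
# half-turn about d=(-sin psi,cos psi,0): tool y = d
for k,(x,y,z) in enumerate([(0.46,0.06,0.42),(0.46,0.14,0.42)]):
    manip.move_ptp([x,y,z],q); manip.dwell(0.3)
    s=snap('wrist',f'w{k}'); print(s['K'][0,0],(-s['R'].T@s['t']).round(3),s['R'].round(2).tolist())
print(read_state()['time'],read_state()['q'])
cv2.imwrite('pics/w.png',np.hstack([cv2.resize(cv2.imread('pics/w0.png'),(800,600))]))
```

```text
333.1864236284267 [0.393 0.047 0.541] [[-0.18, 0.98, 0.0], [0.95, 0.17, 0.27], [0.26, 0.05, -0.96]]
333.1864236284267 [0.393 0.126 0.541] [[-0.18, 0.98, 0.0], [0.95, 0.17, 0.27], [0.26, 0.05, -0.96]]
3.5083 [ 2.42146898e-01 -1.68347222e-01  1.77416434e+00 -1.13592155e-04
  1.53562219e+00 -1.50730112e+00]
```

View pics/w.png

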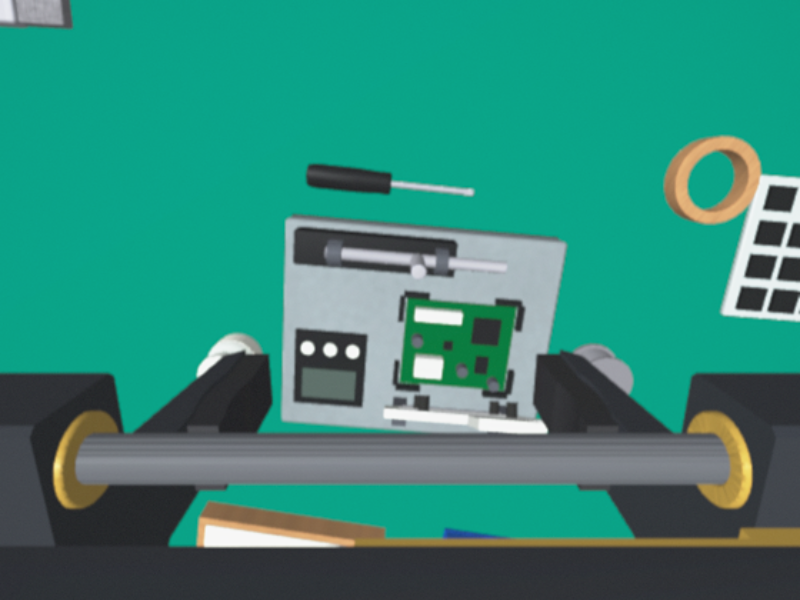

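View pics/w1.png

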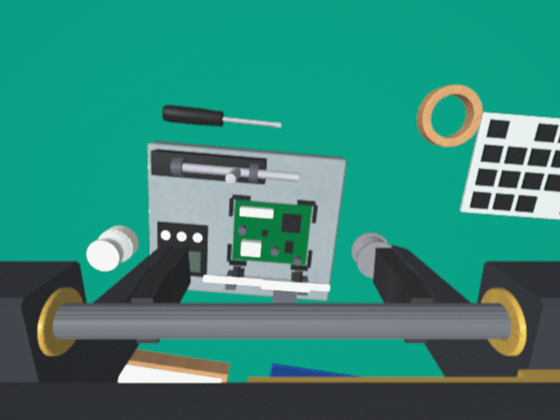

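In wrist view 1, the post top is at (232,176) and the rod tip at (299,176). In view 0 (native pixels) they are at (293,189) and (355,187). The lid's bright front edges are near row 280, partly hidden by the gripper. Now I'll fit the pose.

```bash
cat >> h.py <<'E'
def cloud(s):
    d=s['range_z']; v,u=np.nonzero(d>0); d=d[v,u]
    c=np.linalg.inv(s['K'])@np.vstack([u,v,np.ones_like(u)])*d
    return (s['R'].T@(c-s['t'][:,None])).T
def tri(obs):
    A=[];b=[]
    for s,u,v in obs:
        o=-s['R'].T@s['t']; w=s['R'].T@np.linalg.inv(s['K'])@np.array([u,v,1.]); w/=np.linalg.norm(w)
        M=np.eye(3)-np.outer(w,w); A.append(M); b.append(M@o)
    return np.linalg.lstsq(np.vstack(A),np.hstack(b),rcond=None)[0]
E
python3 - <<'E'
from h import *
t,a,b=load('top0'),load('w0'),load('w1')
for n,s in(('top',t),('w0',a),('w1',b)):
    P=cloud(s); m=(abs(P[:,2]-.04)<.005)&(abs(P[:,0]-.57)<.17)&(abs(P[:,1]-.095)<.2)
    Q=P[m]; 
    r=cv2.minAreaRect((Q[:,:2]*1000).astype(np.float32)); print(n,np.round(r[0],1),np.round(r[1],1),round(r[2],2),np.median(Q[:,2]))
print('box corners', tri([(a,289*.7,217*.7),(b,149,143)]), tri([(a,566*.7,241*.7),(b,345,157)]), tri([(a,283*.7,420*.7)]+[(t,281,158)]))
h=(130+405/4-.4,140+368/4-.4); tp=(130+275/4-.4,140+391/4-.4)
print('handle',tri([(a,292.6,189),(b,232,176)]),tri([(a,292.6,189),(b,232,176),(t,*h)]))
print('tip',tri([(a,355,187),(b,299,176)]),tri([(a,355,187),(b,299,176),(t,*tp)]))
E
```

```text
top [571.9  92.6] [240.7 401.7] 5.53 0.040629669618449604
w0 [575.4  69.3] [240.1 354.2] 5.4 0.04035632996434937
w1 [572.8  93.2] [240.5 403.1] 5.1 0.04035243329330821
box corners [ 0.46606752 -0.05856848  0.04235076] [0.43620026 0.22907531 0.04798316] [ 0.7051284  -0.04117328  0.03410759]
handle [0.47853492 0.0778618  0.12342817] [0.47836917 0.07823198 0.1260172 ]
tip [0.46794603 0.16420269 0.09103058] [0.46804704 0.16428288 0.09085767]
```

Run:
```python
from h import *
t,a,b=load('top0'),load('w0'),load('w1')
for n,S in(('top',[t]),('w0',[a]),('w1',[b]),('all',[t,a,b])):
    P=np.vstack([cloud(s) for s in S]); m=(abs(P[:,2]-.04)<.006)&(abs(P[:,0]-.57)<.17)&(abs(P[:,1]-.095)<.2)
    g=np.zeros((400,450),np.uint8); Q=P[m]; g[((Q[:,0]-.4)*1000).astype(int),((Q[:,1]+.13)*1000).astype(int)]=1
    g=cv2.morphologyEx(g,cv2.MORPH_CLOSE,np.ones((9,9))); g=cv2.morphologyEx(g,cv2.MORPH_OPEN,np.ones((31,31)))
    c=max(cv2.findContours(g,0,1)[0],key=cv2.contourArea); r=cv2.minAreaRect(c)
    print(n,r[0][1]/1000+.4,r[0][0]/1000-.13,r[1],r[2])
yaw=np.deg2rad(5.4); o=np.array([.5705,.0945])
R=np.array([[np.cos(yaw),-np.sin(yaw)],[np.sin(yaw),np.cos(yaw)]])
print('hl',(np.array([.4784,.0780])-o)@R,(np.array([.468,.1642])-o)@R)
for n,s in(('top',t),('w0',a),('w1',b)):
    P=cloud(s); L=(P[:,:2]-o)@R
    m=(P[:,2]>.10)&(P[:,2]<.27)&(L[:,0]>-.06)&(L[:,0]<.12)&(L[:,1]>-.04)&(L[:,1]<.13)
    print(n,m.sum(),'x,z pct');
    X=np.c_[L[m],P[m,2]]
    for z0 in np.arange(.10,.26,.02):
        k=(X[:,2]>=z0)&(X[:,2]<z0+.02)
        if k.sum()>3: print(round(z0,2),k.sum(),np.percentile(X[k,0],[5,50,95]).round(3),np.percentile(X[k,1],[5,95]).round(3))
```

```text
top 0.5735084533691406 0.10649362182617186 (210.2198944091797, 314.4626770019531) 73.78826904296875
w0 0.5774501953125 0.09799362182617188 (209.87875366210938, 337.5144348144531) 73.21016693115234
w1 0.5554651947021485 0.09514137268066405 (207.7807159423828, 299.6407470703125) 84.92039489746094
all 0.5718025817871094 0.0962067108154297 (240.84259033203125, 300.7241516113281) 84.47245788574219
hl [-0.09324404 -0.0077594 ] [-0.09548575  0.07903677]
top 731 x,z pct
0.1 68 [0.054 0.059 0.064] [-0.019  0.114]
0.12 83 [0.044 0.049 0.053] [-0.026  0.115]
0.14 92 [0.018 0.038 0.043] [-0.023  0.115]
0.16 76 [0.02  0.028 0.033] [-0.023  0.118]
0.18 145 [0.015 0.019 0.023] [-0.023  0.115]
0.2 38 [0.006 0.012 0.034] [0.042 0.088]
0.22 188 [-0.007  0.002  0.029] [0.047 0.088]
0.24 41 [0.011 0.019 0.023] [0.056 0.077]
w0 1244 x,z pct
0.1 42 [0.049 0.053 0.058] [-0.02   0.112]
0.12 36 [0.039 0.043 0.047] [-0.025  0.114]
0.14 223 [0.017 0.024 0.035] [0.002 0.09 ]
0.16 61 [0.018 0.023 0.027] [-0.024  0.099]
0.18 407 [0.014 0.019 0.022] [-0.024  0.064]
0.2 72 [-0.002  0.006  0.016] [0.042 0.088]
0.22 403 [-0.006 -0.003  0.001] [0.043 0.088]
w1 1458 x,z pct
0.1 14 [0.049 0.054 0.058] [-0.017  0.112]
0.12 19 [0.038 0.042 0.046] [-0.018  0.11 ]
0.14 195 [0.017 0.023 0.032] [0.003 0.091]
0.16 32 [0.018 0.023 0.027] [-0.019  0.108]
0.18 490 [0.016 0.019 0.022] [-0.023  0.118]
0.2 20 [-0.002  0.004  0.027] [0.051 0.083]
0.22 688 [-0.006 -0.     0.011] [0.047 0.087]
```

```bash
cat >> h.py <<'E'
YAW=np.deg2rad(5.5); O=np.array([.5718,.0962,0])
RF=np.array([[np.cos(YAW),-np.sin(YAW),0],[np.sin(YAW),np.cos(YAW),0],[0,0,1]])
def F(x,y,z): return (O+RF@np.array([x,y,z])).tolist()
def qd(extra=0): a=(YAW+extra)/2; return [0,-np.sin(a),np.cos(a),0]   # tool down, tool y at yaw YAW+extra
def ff():
    st=read_state(); return (RF.T@np.array(st['force'])).round(1), (RF.T@(np.array(st['tool_pos'])-O)).round(4), st['grip_width'], round(st['time'],2)
E
python3 - <<'E'
from h import *
claw.set_gripper(.044,20)
y=-.0098
manip.move_ptp(F(-.095,y,.20),qd()); manip.movel(F(-.095,y,.129),feed=.1); print(ff())
claw.set_gripper(.0,25); print(ff())
manip.movel(F(-.095,y-.050,.129),feed=.06); print(ff())
for k in range(6):
    y2=y-.050-.0025*(k+1)
    manip.movel(F(-.095,y2,.129),feed=.03); manip.dwell(.1); f=ff(); print(f)
    if f[0][1]>12: break
s=snap('top','top1')
im=cv2.imread('pics/top1.png')[140:280,130:320]; cv2.imwrite('pics/top1c.png',cv2.resize(im,None,fx=4,fy=4))
E
```

```text
(array([ 0.5,  0.5, -0.3]), array([-0.0943, -0.0097,  0.1297]), 0.04426844015081357, 6.07)
(array([-0.5,  0.7,  1.4]), array([-0.0948, -0.0097,  0.1293]), 0.012961133995822788, 6.64)
(array([-1.3,  0.5,  4.4]), array([-0.0949, -0.0614,  0.1293]), 0.01306268428229852, 7.62)
(array([-1.6,  2.3,  5.3]), array([-0.0949, -0.0637,  0.1293]), 0.013172934616160117, 7.97)
(array([-0. ,  1.2,  4.7]), array([-0.0949, -0.0661,  0.1292]), 0.013120254831429232, 8.32)
(array([-0.6,  1.9,  4.4]), array([-0.0949, -0.0686,  0.1292]), 0.013193709800729926, 8.68)
(array([-1.2,  9.9,  5.2]), array([-0.0949, -0.0692,  0.1293]), 0.01312780626804954, 9.03)
(array([-0.3, 18.3,  5.9]), array([-0.0949, -0.0695,  0.1292]), 0.013526161571921762, 9.38)
```

The bolt is drawn back to its stop, with the post at y = -69.5 mm. Next I'll swing the lid down with closed fingers.

Run:
```python
from h import *
claw.set_gripper(.044); manip.movel(F(-.095,-.0695,.20),feed=.15)
Y=-.012; q=qd(-np.pi/2)
def tool(th,r=.118): return F(.075-r*np.cos(th)+.006*np.sin(th)+.0175,Y,.062+r*np.sin(th)+.006*np.cos(th)+.025)
p=tool(1.28)
up=list(F(.05,Y,.33)); up2=[p[0],p[1],.33]
manip.movel(F(-.095,-.0695,.33),feed=.2)
claw.set_gripper(0.,10)
manip.move_ptp(up2,q); manip.movel(p,feed=.12); print(ff())
for th in np.arange(1.2,.09,-.1):
    manip.movel(tool(th),feed=.08); f=ff(); print(round(th,2),f)
    if np.linalg.norm(f[0])>25: print('STOP');break
snap('scene','sc1'); snap('top','top2')
im=cv2.imread('pics/sc1.png')[170:340,190:390]; cv2.imwrite('pics/sc1c.png',cv2.resize(im,None,fx=4,fy=3.5))
```

```text
(array([0.8, 0.2, 0.3]), array([ 0.0652, -0.012 ,  0.2029]), 0.0004674145143047346, 14.93)
1.2 (array([0.5, 0.3, 0.1]), array([ 0.0552, -0.012 ,  0.1997]), 0.0003257632793692345, 15.19)
1.1 (array([-0.2, -0.2,  0.3]), array([ 0.044 , -0.012 ,  0.1948]), 0.0006526757893649381, 15.49)
1.0 (array([-0.4, -0.4,  0. ]), array([ 0.0335, -0.012 ,  0.1895]), 0.0007177750391591485, 15.79)
0.9 (array([-0.2,  1.1,  0.2]), array([ 0.0233, -0.012 ,  0.1828]), 0.0005106037455181649, 16.09)
0.8 (array([ 1. ,  0.8, -0.5]), array([ 0.0139, -0.012 ,  0.1752]), 0.00057041011237228, 16.39)
0.7 (array([ 0.5,  0.3, -0.1]), array([ 0.0053, -0.012 ,  0.1669]), 0.00045033148431716086, 16.69)
0.6 (array([-0. ,  0.2,  0.2]), array([-0.0025, -0.012 ,  0.1577]), 0.0006598985995978446, 16.99)
0.5 (array([ 0.1, -0.1, -0.4]), array([-0.0092, -0.012 ,  0.1479]), 0.00036367969294487054, 17.29)
0.4 (array([ 0.8,  0.7, -0.2]), array([-0.0148, -0.012 ,  0.1376]), 0.000495092122508201, 17.59)
0.3 (array([0.7, 0.3, 0.1]), array([-0.0194, -0.012 ,  0.1267]), 0.000635052786418056, 17.89)
0.2 (array([-0.5,  0.8, -0.6]), array([-0.0228, -0.012 ,  0.1154]), 0.00024520299850346646, 18.19)
0.1 (array([ 0.1,  0.3, -0. ]), array([-0.0251, -0.012 ,  0.1038]), 0.0008276426492172615, 18.49)
```

View pics/sc1c.png

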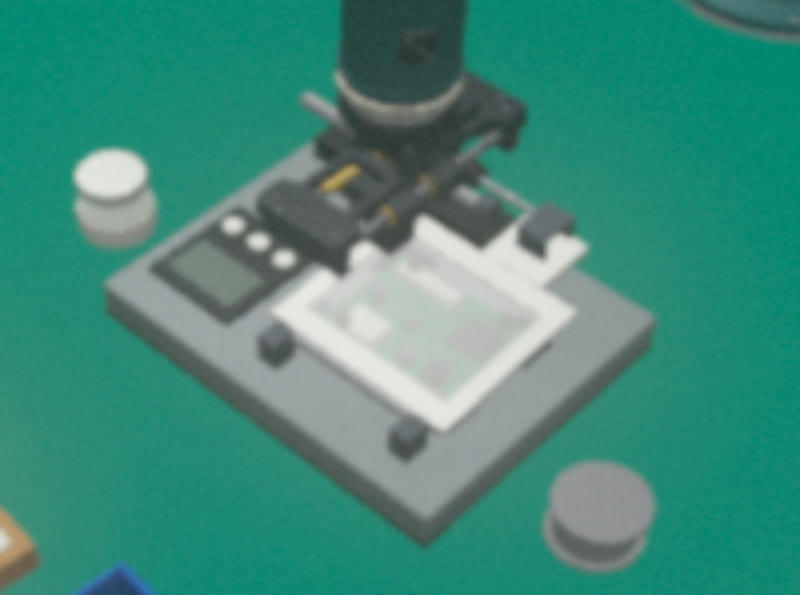

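The view shows the lid following the fingers to nearly shut, with the keeper around (545,230) in the crop. I'll finish with small force-guarded steps.

Run:
```python
from h import *
Y=-.012
x=-.0255
for z in list(np.arange(.101,.0945,-.0015))+list(np.arange(.094,.0895,-.0007)):
    manip.movel(F(x,Y,z),feed=.02); manip.dwell(.08); f=ff(); print(round(z,4),f)
    if f[0][2]>12: break
manip.dwell(.2)
manip.movel(F(x,Y,.33),feed=.2)
claw.set_gripper(.044,25)
t=snap('top','top3'); 
P=cloud(t); L=(P-O)@RF
for lo,hi in((.07,.05),(.0,-.02),(-.045,-.062)):
    m=(L[:,0]<lo)&(L[:,0]>hi)&(abs(L[:,1]-.045)<.07)&(L[:,2]>.03)
    print(lo,np.percentile(L[m,2],[25,50,75,90]).round(4))
im=cv2.imread('pics/top3.png')[140:280,130:320]; cv2.imwrite('pics/top3c.png',cv2.resize(im,None,fx=4,fy=4))
```

```text
0.101 (array([-0.3,  0.7,  0.5]), array([-0.0256, -0.012 ,  0.101 ]), 0.00010241158795336612, 19.02)
0.0995 (array([-0.3, -0.5,  0.9]), array([-0.0256, -0.012 ,  0.0994]), 0.0003338086535863957, 19.36)
0.098 (array([ 0.6, -1.4,  1.2]), array([-0.0255, -0.012 ,  0.0979]), 0.0004650553314340413, 19.69)
0.0965 (array([-0.1, -0.2,  0.6]), array([-0.0256, -0.012 ,  0.0964]), 0.00037383633895503435, 20.02)
0.095 (array([0.5, 0.2, 0.9]), array([-0.0256, -0.012 ,  0.0949]), 0.0007773443444298138, 20.36)
0.094 (array([-0.1, -0.5, -0.5]), array([-0.0256, -0.012 ,  0.0939]), 0.0008219681352400721, 20.69)
0.0933 (array([-0.5, -0.2,  2.8]), array([-0.0256, -0.012 ,  0.0934]), 0.0005963127903793243, 21.02)
0.0926 (array([-3. ,  0.9,  6. ]), array([-0.0256, -0.012 ,  0.0933]), 0.0003261790426047369, 21.36)
0.0919 (array([-5. ,  0.5, 10.3]), array([-0.0255, -0.012 ,  0.0932]), 6.684760241495937e-05, 21.69)
0.0912 (array([-7.2, -0.4, 14.8]), array([-0.0255, -0.012 ,  0.0932]), 0.0006232236765937645, 22.02)
0.07 [0.068  0.0695 0.0714 0.0726]
0.0 [0.6738 0.6818 0.6847 0.6865]
-0.045 [0.5514 0.6675 0.6764 0.6803]
```

The lid hit its stop with the tip at 68.2 mm, as expected. Next I'll drive the bolt home.

Run:
```python
from h import *
y=-.0695
manip.move_ptp(F(-.095,y,.22),qd()); manip.movel(F(-.095,y,.129),feed=.1); print(ff())
claw.set_gripper(.0,25); print(ff())
manip.movel(F(-.095,-.010,.129),feed=.06); print(ff())
for y in np.arange(-.0075,.006,.0025):
    manip.movel(F(-.095,y,.129),feed=.03); manip.dwell(.1); f=ff(); print(f)
    if f[0][1]<-12: break
claw.set_gripper(.044); manip.movel(F(-.095,f[1][1],.22),feed=.15); manip.movel(F(-.14,-.16,.40),feed=.2); manip.dwell(.3); print(ff())
t=snap('top','top4'); w=snap('wrist','w4')
im=np.vstack([cv2.resize(cv2.imread('pics/top4.png')[140:280,130:320],(570,300)),cv2.resize(cv2.imread('pics/w4.png')[:300],(570,300))]); cv2.imwrite('pics/end.png',im)
```

```text
(array([-0.6, -0.1, -0.1]), array([-0.0944, -0.0696,  0.1297]), 0.04423420640280573, 26.94)
(array([0.6, 2.4, 1.6]), array([-0.0948, -0.069 ,  0.1293]), 0.013006815141684148, 27.52)
(array([0.1, 3.2, 4.9]), array([-0.0947, -0.0092,  0.1292]), 0.012954111553913232, 28.66)
(array([ 0.5, -0.1,  5.3]), array([-0.0947, -0.0075,  0.1292]), 0.013247975134215176, 29.01)
(array([ 0.2, -1.2,  5.1]), array([-0.0947, -0.0052,  0.1293]), 0.01299640621155075, 29.36)
(array([ 1.2, -2.2,  4.3]), array([-0.0947, -0.0028,  0.1293]), 0.013336665119491059, 29.71)
(array([ 0.3, -1.6,  5. ]), array([-0.0947, -0.0003,  0.1292]), 0.013408738122691995, 30.06)
(array([-0. , -6.3,  5.4]), array([-0.0947,  0.0012,  0.1293]), 0.013015460910801264, 30.41)
(array([ -0.2, -14.3,   5.8]), array([-0.0947,  0.0015,  0.1292]), 0.013342925555371614, 30.76)
(array([0. , 0. , 0.5]), array([-0.14  , -0.1596,  0.3995]), 0.044221077318124254, 33.82)
```

View pics/end.png

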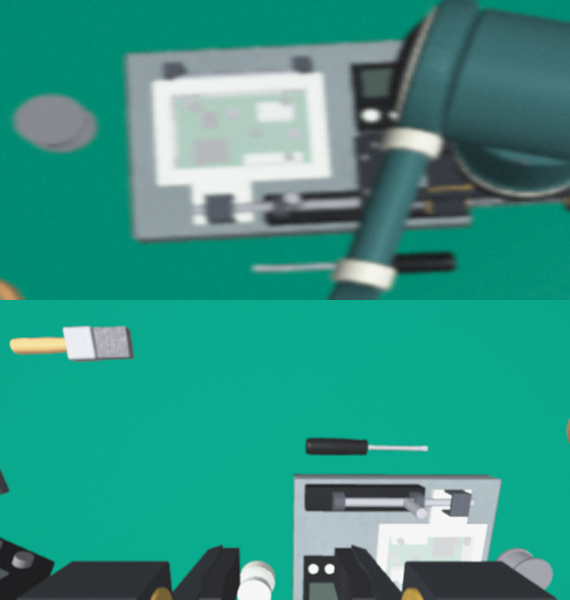

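The picture shows the lid flat and shut. The rod passes through the keeper at (218,208), with its tip visible beyond it at about (197,210). The post stands next to the front barrel, and the spool, screwdriver and brush look undisturbed. The bolt travelled from -69.5 to +1.5 mm, stop to stop.

```bash
python3 -c "
from h import *
print(order.job_done())"
```

```text
the job is handed in; nothing more can be done
None
```

I drew the bolt back to its stop, lowered the lid gently onto its stop (about 15 N on the tool at most), slid the bolt home through the keeper, and handed the job in at about 34 s; no verdict came back.

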